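Take the rest plate off the disc grinder (left-hand clamp knob)

ROBOT

A 6-joint arm with a two-finger parallel gripper is mounted at the origin on the work surface. World frame = base frame: x ahead of the robot, y to its left, z up, the work surface at z = 0. Lengths are in m, angles in rad, forces in N, time in s.
With the tool pointing down it reaches from about 0.35 to 0.775 m from the base axis. Payload 5.5 kg.
Tool frame: the origin (TCP) lies where the fingers leave the gripper's body, on its centre line; the fingertips stand env.tip_reach ahead of it and the grasp point (between the pads) lies 54 mm ahead of it (env.tip_reach is the distance from the TCP to the fingertips, in m); z points along the fingers, y is the line along which they close (so a half turn about z gives the same grasp; the last joint's range is limited). The gripper opens to 85 mm and grips with 20 to 120 N. Pads are 22 mm wide; open, the fingers measure 114 mm over their backs; the gripper's body (76 mm by 85 mm) begins 54 mm behind the grasp point. The pads swing forward as they close: fully open they stand 13 mm farther back than shut.
Start: joints at [-1.429, 0.313, 0.046, 1.304, 0, 1.431], TCP at [0.16, -0.552, 0.304] pointing down, gripper open.
Joint ranges: [-2.76, 2.76], [-0.86, 1.69], [-1.03, 1.26], [-2.2, 2.34], [-1.47, 1.5], [-3.14, 3.14]. Speed limits (rad/s): [2.57, 2.57, 3.14, 3.14, 3.14, 3.14].

INTERFACE

Orientations are given as a unit quaternion [w, x, y, z].
In Python, from workcell import status, optics, hand_in, env gives the robot as it stands.
- The arm moves only by the shell command python3 -m handwheel 'ROWS' [FORCE]. ROWS is a JSON object whose one key "deltas" holds a list of rows, each a list of 5 numbers: the opening, from -1 (shut) to 1 (fully open), then the shift along the tool's x, y, z in units of 40 mm (1.0 is 40 mm), then the turn about the tool's z in units of 10 degrees (1.0 is 10 degrees). In form: {"deltas": [[jaw, x, y, z, roll], ...]}. A call has 1 to 20 rows; each row shifts and turns the commanded pose from where the row before left it, along the tool's axes as they then stand; what a row does not reach is not made up. A row lasts 1/8 s, in which the tool goes at most 62.5 mm and 10.7 degrees, less where a joint would pass 70% of its speed; a pose out of reach is approached as far as the arm can. A call is refused whole if a number of a shift passes 1 or a number of a turn 1, either way. A call with a gripper value outside its range is refused whole. The fingers move at their own pace and stop on an object; FORCE is the grip in N (left out, the last holds). Time passes only in rows, so rows that do not move let the fingers close. It gives the time, the measured TCP pose, the force, the opening and the grip force at its end, in the units of the state.
- status.get_state(): the state, without advancing time (a new reading comes with each control period).
- optics.read_camera(name): name is "side" or "top" or "wrist"; returns a dict with "frame" (384x512x3 uint8, red, green, blue), "depth" (384x512 float32, m along the optical axis (not along the pixel's ray), 0 where there is no reading), "vfov" (degrees; the focal length in pixels is half the picture's height over the tangent of half this angle, whatever the lens; pixels are square), "cx", "cy" (the principal point, pixels), "origin" and "attitude" of the camera in the world. Camera axes: x right, y down, z forward; pixel columns grow to the right and rows downward; lengths in m; the calibration is good to about 2 mm. A picture is of the moment at which its call begins.
- hand_in(): hands the job in; it is judged then, once.
The state is a dict: "clock": time; "joint_pos": joint angles; "qvel": joint speeds; "tau": joint torques, N m; "tcp_pos": TCP position; "orientation": TCP orientation; "wrist_force": force on the tool from outside, world axes, zero at the start; "ft_torque": the same for the moment, N m; "finger_gap": finger opening in m; "grip_force": force on a finger pad.
Only numpy, scipy, OpenCV 4.12 (cv2) and the standard library are available. Lean on these libraries where they do the work, as an engineer would, in place of code of your own. Each camera call takes 0.05 s, during which the arm holds its last target. There are 200 camera calls.

TASK

The rest plate of the bench disc grinder has to come off: loosen its red clamp knob, which has a left-hand thread and so loosens clockwise, only until it lets go of the plate and no more than about an eighth of a turn beyond that, without bearing down on it. Let go of the knob, draw the plate straight out of its guide by the orange rib, not dragging it while it is still clamped, and lay it down gently, flat inside the blue tray. Leave everything else on the bench where it is.

Things in the scene. Friction and masses are not known exactly. Their poses are not given: they have to be found in the camera images.
- grinder: bench disc grinder, bolted down: grey base, yellow guard, blue motor towards its -y, 172 mm high. Origin on the table under the clamp stud's axis, z up. A steel bed, top 80 mm above the table, spans x -45..45 mm, y -56..102 mm; two rails 6 mm high along y, 75 mm apart, guide the plate, which slides out towards +y. Brown disc's face at y = -90 mm
- knob: clamp knob, turns about z (up) on the grinder's stud axis. A steel flange 60 mm across, 10 mm thick, bears on the plate; above it a red bar-shaped wing, 46 mm long along the knob's x, 16 mm thick along y, 12 to 40 mm above the origin. Origin: centre of the flange's underside, 88 mm above the table while clamping. Left-hand thread: clockwise from above loosens, lifting 1.2 mm per rad
- knob_grip (a point): point on the knob's axis at mid-height of the wing, 26 mm above the flange's underside; axes as the knob's. Feel: a spring washer presses the plate with 22 N or more until the knob has turned clockwise by a hidden angle that differs each time (0.3 to 2.7 rad); till then it takes roughly 0.1 to 0.25 N m to turn, once free almost none (0.03 N m); it stays where it is left
- flange (a point): centre of the flange's underside; stays on the plate's top, 88 mm above the table, until the knob is free, then rises 1.2 mm per rad of further turning, with no stop within the next half turn
- rest: rest plate: aluminium, 70 mm (x) x 160 mm (y) x 8 mm, about 0.28 kg, on the bed between the rails (2.5 mm play each side). A slot 14 mm wide around the stud (10 mm across) runs 70 mm in from its open -y end. Origin at the centre of its underside, at the start 20 mm to +y of the stud. It must slide about 95 mm to +y to clear the flange
- rest_rib (a point): grip point on the plate's orange upright rib, 70 mm to +y of the plate's origin, 24 mm above its underside; the rib is 46 mm long along the plate's x, 12 mm thick along y, and reaches from 8 to 36 mm above the plate's underside
- tray: blue parts tray, fixed, outside 112 mm (x) x 204 mm (y) x 30 mm, walls and floor 5 mm. Origin at the centre of its underside. The plate fits in flat, its length along the tray's y, either way round
- resin: white resin bottle, 64 mm across, 190 mm tall, yellow band, red cap, bystander; origin under its centre
- hardener: amber bottle, 56 mm across, 150 mm tall, green cap, bystander; origin under its centre
- cup: white mixing cup, 76 mm across, 95 mm tall, bystander; origin under its centre
- tape: roll of yellow tape lying flat, 104 mm across, 25 mm tall, bystander; origin under its centre
- file: hand tool with yellow handle lying on the table, about 200 mm long, bystander; origin under its middle
- sander: cork sanding block 110 x 65 x 28 mm, bystander; origin under its centre
- mould: wooden block 100 x 100 x 25 mm with a black dome 26 mm high on it, bystander; origin under its centre
Mind the look-alikes: they are no part of the job. Several things have the shape of the tray; the one meant has the colours described above.

How it is judged:
On the way, in this order (a step that is already met when the one before it is completed fails the run):
1. the knob is loosened and let go of: it no longer presses on the plate, the plate still in place (contact force between knob and rest below 0.3 N and contact force between the fingers and knob below 0.1 N and distance of rest from where it was at the start of the episode below 0.01 m), for 0.2 s.
2. the plate is drawn straight out past the knob's flange, still at the bed's height (y of rest in the frame of grinder between 0.1 and 0.2 m and x of rest in the frame of grinder between -0.015 and 0.015 m and height (world z) of rest below 0.1 m), for 0.1 s.
At the end, for the whole second after the job is handed in: the plate lies flat (within 0.06 rad) on the tray's floor inside its walls, origin within 40 mm of the tray's in plan and less than 10 mm above the tray's underside, at rest and let go of (z of rest in the frame of tray between 0.002 and 0.01 m and angle between rest's own z axis and vertical below 0.06 rad and horizontal distance between rest and tray below 0.04 m and linear speed of rest below 0.02 m/s and contact force between the fingers and rest below 0.1 N); the robot touches nothing.
It fails at once if the knob is pressed or tightened onto the plate (over 65 N between them) (contact force between knob and rest above 65 N).
It fails at once if the knob is unscrewed or lifted too far: flange more than 1.3 mm above the plate's seat (z of flange in the frame of grinder above 0.0893 m).
It fails at once if the plate is dragged while the knob still clamps it (contact force between knob and rest above 8 N and distance of rest from where it was at the start of the episode above 0.012 m).
It fails at once if the plate is dropped into the tray: it arrives faster than 0.5 m/s (linear speed of rest above 0.5 m/s and z of rest in the frame of tray below 0.025 m and horizontal distance between rest and tray below 0.1 m).
It fails at once if anything else on the bench is shifted by more than 30 mm (distance of any of resin, hardener, cup, tape, file, sander, mould from where it was at the start of the episode above 0.03 m).
It also fails if it takes over 72 s, if anything falls off the work surface, if the arm or the gripper's body presses on something with over 40 N, if the wrist force passes 120 N, or if a joint passes its speed limit or range.

## Working session

There is one attempt and no reset: what is moved stays moved. The work goes in short steps, Python scripts to look and compute and a shell command to move; the robot and the scene stay as the last step left them, time stands still between calls to the robot, and variables do not carry over. Pictures are saved under pics/ and viewed, at most 10 in all, crops included, and the job is handed in when it is done.

```bash
mkdir -p pics; ls; cat > h.py <<'E'
import numpy as np, cv2
from scipy.spatial.transform import Rotation as R
from workcell import status, optics, env
def cam(n,save=None):
    c=optics.read_camera(n)
    if save: cv2.imwrite(save,c['frame'][:,:,::-1])
    np.savez('%s.npz'%n,**c); return c
def att(c):
    a=np.array(c['attitude'],float)
    return a if a.shape==(3,3) else R.from_quat(np.roll(a,-1)).as_matrix()
def f(c): return 192/np.tan(np.radians(float(c['vfov']))/2)
def ray(c,u,v): 
    return att(c)@np.array([(u-c['cx'])/f(c),(v-c['cy'])/f(c),1])
def px(c,u,v,r=1):
    u,v=int(u),int(v); d=c['depth'][v-r:v+r+1,u-r:u+r+1]; d=d[d>0]
    return np.array(c['origin'])+ray(c,u,v)*np.median(d)
def cloud(c):
    v,u=np.mgrid[:384,:512]; d=c['depth']
    p=np.stack([(u-c['cx'])/f(c)*d,(v-c['cy'])/f(c)*d,d],-1)
    return p@att(c).T+np.array(c['origin'])
def tri(c1,p1,c2,p2):
    A=[];b=[]
    for c,p in((c1,p1),(c2,p2)):
        d=ray(c,*p);d/=np.linalg.norm(d);M=np.eye(3)-np.outer(d,d);A.append(M);b.append(M@np.array(c['origin']))
    x=np.linalg.lstsq(np.vstack(A),np.hstack(b),rcond=None)[0]
    return x,np.linalg.norm(np.vstack(A)@x-np.hstack(b))
E
python3 - <<'E'
from h import *
for n in('top','side'):
    c=cam(n,'pics/%s0.png'%n);print(n,c['vfov'],c['cx'],c['cy'],c['origin'],c['attitude'],(c['depth']>0).mean())
print(status.get_state(),env.tip_reach)
E
```

```text
pics
top 48.890380485808606 254.66891504050835 183.87562471556143 [0.39570331 0.08556828 1.29480655] [ 0.02613492 -0.70190015  0.71109051 -0.03167704] 0.9956614176432291
side 44.35715331474636 253.95930498696885 196.6896583389563 [0.04455392 0.96755285 0.73206923] [ 0.11697194 -0.1934857   0.85507099 -0.46662024] 0.9959055582682291
{'clock': 0.1, 'joint_pos': array([-1.42862412e+00,  3.13940214e-01,  4.51043113e-02,  1.30364356e+00,
        6.74880157e-06,  1.43118407e+00]), 'qvel': array([-0.00047619, -0.00186612,  0.00237382,  0.00105821,  0.0007526 ,
       -0.00041559]), 'tau': array([ 2.36285588e-03, -4.81723523e+01,  2.99244761e+01,  1.26744094e-02,
       -7.66601784e-05, -1.24289008e-05]), 'tcp_pos': array([ 0.15982615, -0.55197965,  0.30309428]), 'orientation': array([-8.41570837e-04,  9.90090747e-01,  1.40426509e-01,  2.29721509e-06]), 'wrist_force': array([ 0.01718756, -0.02995394, -0.01258336]), 'ft_torque': array([-0.00286003,  0.01222775,  0.01264284]), 'grip_force': 0.0, 'finger_gap': 0.08538461274894013} 0.0726
```

View pics/top0.png

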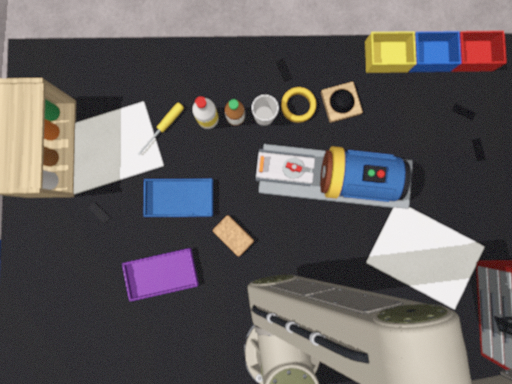

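View pics/side0.png

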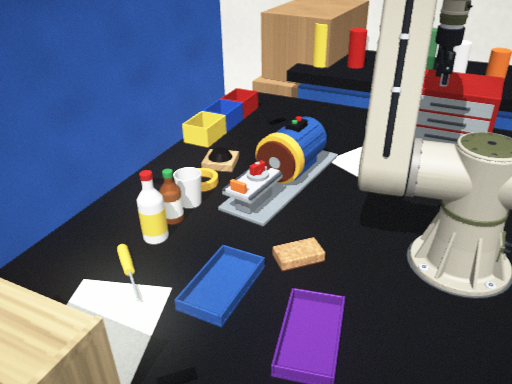

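Top view: the plate is at about (285,167), with the orange rib at (262,164) and the red knob wing at (293,167). The blue tray is at (178,197).

Look-alikes:
- **Tray:** purple tray (160,274), blue bin (437,50).
- **Knob:** red motor button (369,173), red bottle cap (201,102).

I choose the blue tray at (178,197), the knob at (293,167) and the rib at (262,164), and will check them in a crop.

```bash
python3 - <<'E'
from h import *
T=dict(np.load('top.npz'));S=dict(np.load('side.npz'))
a=cv2.resize(T['frame'][135:215,240:340],None,fx=4,fy=4,interpolation=cv2.INTER_CUBIC)
b=cv2.resize(S['frame'][150:220,215:315],None,fx=4,fy=4,interpolation=cv2.INTER_CUBIC)
im=np.vstack([a,b]);cv2.imwrite('pics/crop1.png',im[:,:,::-1])
def hsvm(c,lo,hi,box):
    h=cv2.cvtColor(c['frame'],cv2.COLOR_RGB2HSV);m=cv2.inRange(h,lo,hi)>0
    k=np.zeros_like(m);x0,y0,x1,y1=box;k[y0:y1,x0:x1]=1;return m&k
def rep(c,m,n):
    P=cloud(c)[m];v,u=np.nonzero(m);P=P[P[:,2]>-.05]
    r=cv2.minAreaRect(P[:,:2].astype(np.float32)*1000)
    print(n,len(P),'px',u.mean().round(1),v.mean().round(1),'z',np.percentile(P[:,2],[5,50,95]).round(3),'rect',np.round(r[0],1),np.round(r[1],1),round(r[2],1),'mean',P.mean(0).round(4))
for n,c,bk,br,bt in(('top',T,(275,155,310,180),(255,150,275,180),(135,170,220,222)),('side',S,(245,155,275,178),(226,172,250,198),(170,240,270,325))):
    rep(c,hsvm(c,(0,150,90),(6,255,255),bk),n+' knob')
    rep(c,hsvm(c,(7,150,90),(18,255,255),br),n+' rib')
    rep(c,hsvm(c,(100,120,50),(120,255,255),bt),n+' tray')
# plate top, bed
P=cloud(T)
for u,v in((275,155),(280,178),(305,158),(272,167),(310,168),(293,167),(293,175),(178,197),(205,197),(300,230),(233,235)): print(u,v,px(T,u,v).round(3))
E
```

```text
top knob 48 px 293.4 167.2 z [0.111 0.127 0.132] rect [477.6  28.2] [ 37.4 196.5] 44.2 mean [ 0.5338 -0.0308  0.1497]
top rib 27 px 261.2 163.7 z [0.114 0.117 0.12 ] rect [549.8  56.2] [ 5.3 37.9] 82.9 mean [0.5487 0.0565 0.1168]
top tray 2738 px 177.8 197.1 z [0.    0.006 0.031] rect [461.5 251.7] [336.3 120.7] 88.1 mean [0.4637 0.3089 0.0114]
side knob 217 px 259.0 165.6 z [0.08  0.112 0.129] rect [323.4 422.1] [  66.7 1223.3] 24.0 mean [ 0.5376 -0.0428  0.1159]
side rib 159 px 237.6 186.0 z [0.092 0.107 0.117] rect [550.5  60. ] [12.5 46.5] 83.8 mean [0.5491 0.0617 0.1058]
side tray 4228 px 219.9 284.8 z [0.003 0.007 0.03 ] rect [330.3 587. ] [188.8 933. ] 25.5 mean [0.4629 0.3135 0.0148]
275 155 [0.577 0.016 0.088]
280 178 [0.511 0.002 0.086]
305 158 [ 0.567 -0.071  0.089]
272 167 [0.543 0.025 0.088]
310 168 [ 0.539 -0.085  0.085]
293 167 [ 0.537 -0.032  0.127]
293 175 [ 0.518 -0.034  0.1  ]
178 197 [0.464 0.309 0.005]
205 197 [0.463 0.227 0.005]
300 230 [ 0.359 -0.062  0.001]
233 235 [0.347 0.142 0.027]
```

View pics/crop1.png

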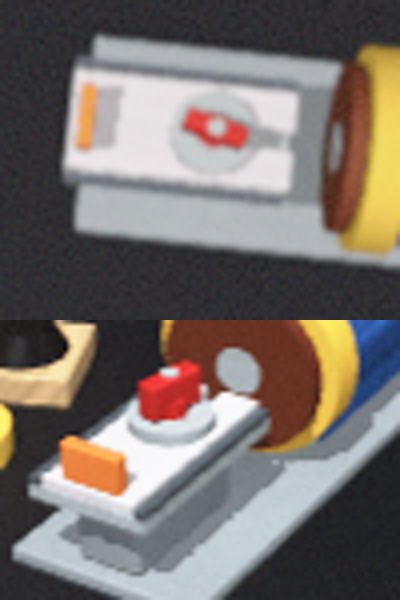

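The crop confirms all three: the rib is on the plate's outer end and the red wing sits on the round steel flange. Moving above the knob now.

```bash
python3 -m handwheel '{"deltas":[[1,0.97,-0.76,0,0],[1,0.97,-0.76,0,0],[1,0.97,-0.76,0,0],[1,0.97,-0.76,0,0],[1,0.97,-0.76,0,0],[1,0.97,-0.76,0,0],[1,0.97,-0.76,0,0],[1,0.97,-0.76,0,0],[1,0.97,-0.76,0,0],[1,0.97,-0.76,0,0],[1,0.97,-0.76,0,0],[1,0.97,-0.76,0,0],[1,0.97,-0.76,0,0],[1,0,0,0,0]]}'
```

```text
clock: 1.85
tcp_pos: [0.5356, -0.03, 0.3031]
orientation: [-0.0, 0.99, 0.143, -0.0]
wrist_force: [-1.2, -0.9, 0.3]
finger_gap: 0.0854
grip_force: 0.0
```

```bash
python3 -m handwheel '{"deltas":[[1,0,0,0,-1],[1,0,0,0,-1],[1,0,0,0,-1],[1,0,0,0,-1],[1,0,0,0,-1],[1,0,0,0,-1],[1,0,0,0,-1],[1,0,0,0,-1],[1,0,0,0,-1],[1,0,0,0,-1],[1,0,0,0,-1],[1,0,0,0,-1],[1,0,0,0,-1],[1,0,0,0,-1],[1,0,0,0,-1],[1,0,0,0,-1],[1,0,0,0,-1],[1,0,0,0,-1],[1,0,0,0,-1],[1,0,0,0,-1]]}'; python3 -m handwheel '{"deltas":[[1,0,0,0,-1],[1,0,0,0,-1],[1,0,0,0,-1],[1,0,0,0,0]]}'
python3 - <<'E'
from h import *
c=cam('wrist','pics/w1.png');s=status.get_state()
print(c['origin'],c['attitude'],s['joint_pos'].round(3),s['tcp_pos'],s['orientation'].round(4))
E
```

```text
clock: 4.35
tcp_pos: [0.5337, -0.0335, 0.3036]
orientation: [-0.001, -0.312, 0.95, 0.0]
wrist_force: [-0.5, -0.1, 0.0]
finger_gap: 0.0852
grip_force: 0.0
clock: 4.85
tcp_pos: [0.5338, -0.0333, 0.3036]
orientation: [-0.0, -0.544, 0.839, 0.0]
wrist_force: [-0.6, 0.3, -0.4]
finger_gap: 0.0851
grip_force: 0.0
[ 0.50228732 -0.10251799  0.37287426] [0.03066515 0.20562295 0.96710709 0.14656986] [-0.212  0.236 -0.058  1.277 -0.    -1.362] [ 0.53393125 -0.03319369  0.30368307] [-4.000e-04 -5.439e-01  8.391e-01  1.000e-04]
```

View pics/w1.png

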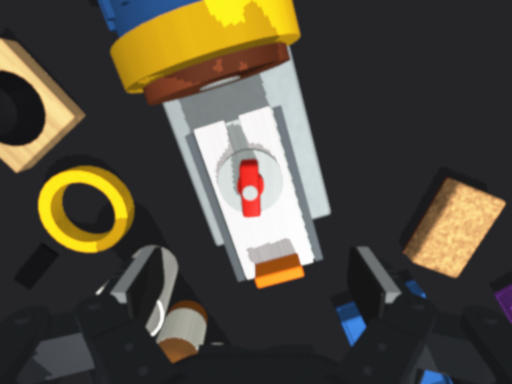

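The wrist view shows the wing upright in the image around (250,188), the rib at (279,270), and the plate between the rails. Next I fit their poses from the depth, checked against triangulation.

```bash
cat >> h.py <<'E'
def rect(P): 
    r=cv2.boxPoints(cv2.minAreaRect((P[:,:2]*1000).astype(np.float32)))
    e=[r[1]-r[0],r[2]-r[1]];l=[np.linalg.norm(x) for x in e];i=int(np.argmax(l))
    return r.mean(0).round(1),round(max(l),1),round(min(l),1),round(np.degrees(np.arctan2(e[i][1],e[i][0]))%180,1)
def find(c,mats):
    P=cloud(c);h=cv2.cvtColor(c['frame'],cv2.COLOR_RGB2HSV)
    for n,lo,hi,z0,z1,ctr,rad in mats:
        m=(cv2.inRange(h,lo,hi)>0)&(P[...,2]>z0)&(P[...,2]<z1)&(np.hypot(P[...,0]-ctr[0],P[...,1]-ctr[1])<rad)
        m=cv2.morphologyEx(m.astype(np.uint8),cv2.MORPH_OPEN,np.ones((3,3)))>0
        Q=P[m];v,u=np.nonzero(m)
        if len(Q)>5: print(n,len(Q),'px',u.mean().round(1),v.mean().round(1),'z',np.percentile(Q[:,2],[5,50,95]).round(4),rect(Q),'mean',Q.mean(0).round(4))
K=[('wing',(0,130,60),(6,255,255),.12,.14,(.535,-.035),.06),('wingR',(172,130,60),(180,255,255),.12,.14,(.535,-.035),.06),
('rib',(7,130,60),(18,255,255),.105,.13,(.549,.06),.06),('plate',(0,0,100),(180,60,255),.083,.093,(.54,-.01),.12),('flange',(0,0,60),(180,60,255),.0945,.103,(.535,-.035),.05)]
E
python3 - <<'E'
from h import *
W=dict(np.load('wrist.npz'));T=dict(np.load('top.npz'));S=dict(np.load('side.npz'))
print('W');find(W,K);print('T');find(T,K)
print(tri(T,(293.4,167.2),W,(250,188)),tri(T,(261.2,163.7),W,(279,268)))
B=[('traywall',(100,100,30),(125,255,255),.024,.036,(.463,.311),.14),('trayfloor',(100,100,30),(125,255,255),.001,.010,(.463,.311),.14)]
find(T,B);find(S,B)
E
```

```text
W
wing 740 px 249.8 187.8 z [0.1246 0.1269 0.1281] (array([537.6, -34.5], dtype=float32), np.float32(45.0), np.float32(15.6), np.float32(66.2)) mean [ 0.5363 -0.0366  0.1267]
rib 454 px 277.7 271.2 z [0.1063 0.1139 0.1159] (array([548.5,  55.4], dtype=float32), np.float32(45.7), np.float32(11.9), np.float32(173.9)) mean [0.5479 0.0521 0.1124]
plate 9827 px 256.6 194.2 z [0.0846 0.0869 0.0883] (array([540.3, -12.1], dtype=float32), np.float32(161.6), np.float32(91.3), np.float32(83.0)) mean [ 0.5389 -0.0155  0.0867]
flange 2116 px 250.6 178.4 z [0.0959 0.0971 0.0983] (array([537. , -34.8], dtype=float32), np.float32(59.3), np.float32(57.3), np.float32(155.8)) mean [ 0.5361 -0.0365  0.0971]
T
wing 37 px 294.4 166.9 z [0.1227 0.1279 0.1319] (array([537.8, -34.2], dtype=float32), np.float32(37.9), np.float32(12.3), np.float32(70.8)) mean [ 0.5373 -0.0355  0.1277]
rib 27 px 261.3 163.7 z [0.1139 0.1173 0.1202] (array([550.9,  56.1], dtype=float32), np.float32(35.6), np.float32(7.0), np.float32(173.4)) mean [0.5489 0.0562 0.117 ]
plate 988 px 283.8 167.6 z [0.0843 0.0878 0.0916] (array([54
[... 285 characters left out ...]
84]
(array([ 0.53775396, -0.03380894,  0.11611044]), np.float64(0.00020510460999707773)) (array([0.54916866, 0.05629021, 0.10077689]), np.float64(0.0024621067346987644))
trayfloor 1660 px 176.8 196.7 z [0.0018 0.0051 0.009 ] (array([464.4, 309.9], dtype=float32), np.float32(191.2), np.float32(98.1), np.float32(89.2)) mean [0.4651 0.3128 0.0052]
traywall 607 px 217.6 283.3 z [0.0249 0.0292 0.0321] (array([464.2, 308. ], dtype=float32), np.float32(208.5), np.float32(114.5), np.float32(89.6)) mean [0.4618 0.323  0.0288]
trayfloor 2362 px 219.6 284.2 z [0.0032 0.0057 0.0082] (array([461.4, 308.8], dtype=float32), np.float32(205.6), np.float32(113.7), np.float32(89.2)) mean [0.4697 0.3051 0.0056]
```

```bash
python3 -m handwheel '{"deltas":[[1,0,-0.1,0.8,0],[1,0,0,0.9,0],[1,0,0,0.9,0],[1,0,0,0.4,0],[1,0,0,0.2,0],[1,0,0,0,0]]}' 20; python3 -c "
from h import *
s=status.get_state();print(s['wrist_force'],s['ft_torque'],s['tcp_pos'])"
python3 -m handwheel '{"deltas":[[0,0,0,0,0],[-0.3,0,0,0,0],[-0.6,0,0,0,0],[-0.8,0,0,0,0],[-1,0,0,0,0],[-1,0,0,0,0]]}' 20; python3 -c "
from h import *
s=status.get_state();print(s['wrist_force'],s['ft_torque'],s['tcp_pos'])"
```

```text
clock: 5.65
tcp_pos: [0.5384, -0.0343, 0.1763]
orientation: [0.0, -0.545, 0.838, -0.0]
wrist_force: [-0.7, -0.0, 1.5]
finger_gap: 0.085
grip_force: 0.0
[-0.70493837 -0.0019      1.4848187 ] [ 0.02361744 -0.02827974 -0.0378787 ] [ 0.53844243 -0.03427428  0.17630468]
clock: 6.4
tcp_pos: [0.5384, -0.0341, 0.1764]
orientation: [0.0, -0.546, 0.838, -0.0]
wrist_force: [-1.4, 0.4, 5.1]
finger_gap: 0.0226
grip_force: 19.6
[-1.43597754  0.41667871  5.07777693] [0.07378913 0.20497323 0.04798427] [ 0.53836222 -0.03413413  0.17636907]
```

```bash
python3 -m handwheel '{"deltas":[[-1,0,0,0,0],[-1,0,0,0,0]]}'; python3 - <<'E'
from h import *
s=status.get_state();print(s['wrist_force'],s['ft_torque'],s['tcp_pos'])
c=cam('wrist');w=c['frame'][100:384,110:400];S=cam('side')
a=cv2.resize(w,(580,568),interpolation=cv2.INTER_CUBIC)
b=cv2.resize(S['frame'][120:210,225:285],None,fx=3.5,fy=3.5,interpolation=cv2.INTER_CUBIC)
im=np.zeros((568,790,3),np.uint8);im[:,:580]=a;im[:b.shape[0],580:580+b.shape[1]]=b
cv2.imwrite('pics/g1.png',im[:,:,::-1])
E
```

```text
clock: 6.65
tcp_pos: [0.5384, -0.0341, 0.1764]
orientation: [0.0, -0.546, 0.838, -0.0]
wrist_force: [-0.7, 0.8, 4.7]
finger_gap: 0.0228
grip_force: 19.6
[-0.74106397  0.79911976  4.71896085] [0.11590162 0.24182724 0.02288764] [ 0.53837338 -0.03412593  0.17639649]
```

View pics/g1.png

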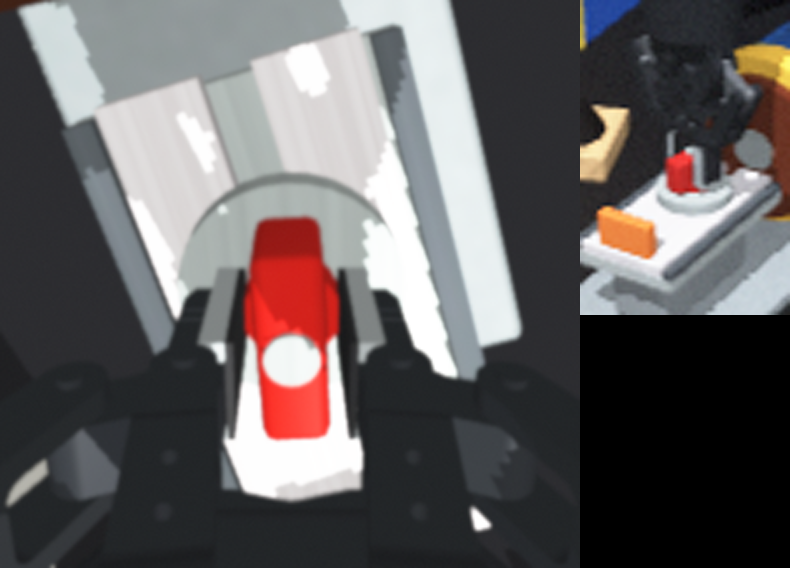

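The pads hold the knob's round hub, about 22.6 mm across and centred on the wing. I'll grip harder for friction and turn in small steps, watching the moment.

```bash
cat > st.py <<'E'
from h import *
s=status.get_state();print('F',s['wrist_force'].round(2),'M',s['ft_torque'].round(3),'z',s['tcp_pos'].round(4),'ang',np.degrees(2*np.arctan2(s['orientation'][2],s['orientation'][1])).round(1),'j6',s['joint_pos'][5].round(3))
E
python3 -m handwheel '{"deltas":[[-1,0,0,-0.02,0],[-1,0,0,0,0]]}' 60 |tail -2; python3 st.py;python3 -m handwheel '{"deltas":[[-1,0,0,0,0.5]]}'|tail -2; python3 st.py;python3 -m handwheel '{"deltas":[[-1,0,0,0,0.5]]}'|tail -2; python3 st.py
```

```text
finger_gap: 0.0201
grip_force: 58.9
F [-0.36  1.26  3.12] M [ 0.082 -0.127 -0.013] z [ 0.5383 -0.0342  0.1767] ang 246.1 j6 -1.367
finger_gap: 0.0201
grip_force: 59.0
F [-0.65 -0.25  1.33] M [ 0.011 -0.056  0.311] z [ 0.5383 -0.0341  0.1767] ang 241.1 j6 -1.278
finger_gap: 0.0201
grip_force: 59.0
F [ 0.4  -0.04  3.13] M [0.019 0.009 0.298] z [ 0.5383 -0.0341  0.1767] ang 236.0 j6 -1.19
```

```bash
python3 -m handwheel '{"deltas":[[-1,0,0,0,0.5]]}' >/dev/null; python3 st.py;python3 -m handwheel '{"deltas":[[-1,0,0,0,0.5]]}'>/dev/null; python3 st.py;python3 -m handwheel '{"deltas":[[-1,0,0,0,0.5]]}' >/dev/null; python3 st.py;python3 -m handwheel '{"deltas":[[-1,0,0,0,0.5]]}'>/dev/null; python3 st.py; python3 - <<'E'
from h import *
c=cam('wrist');find(c,K[:2])
E
```

```text
F [0.74 0.29 3.46] M [-0.018  0.006  0.338] z [ 0.5382 -0.034   0.1767] ang 231.0 j6 -1.103
F [-0.25  0.72  1.91] M [0.049 0.037 0.238] z [ 0.5382 -0.034   0.1767] ang 226.0 j6 -1.015
F [-0.65  0.7   2.92] M [0.147 0.084 0.158] z [ 0.5382 -0.034   0.1767] ang 221.0 j6 -0.928
F [-0.21  0.65  4.04] M [0.181 0.142 0.038] z [ 0.5381 -0.034   0.1767] ang 216.0 j6 -0.84
wing 2724 px 255.1 267.2 z [0.1243 0.1269 0.128 ] (array([537.3, -34. ], dtype=float32), np.float32(46.1), np.float32(16.0), np.float32(39.8)) mean [ 0.5342 -0.0364  0.1267]
```

Torque has dropped from 0.3 to 0.04 N m, and the knob has followed (66° → 40°). Two small confirming steps.

```bash
python3 -m handwheel '{"deltas":[[-1,0,0,0,0.5]]}' >/dev/null; python3 st.py;python3 -m handwheel '{"deltas":[[-1,0,0,0,0.5]]}'>/dev/null; python3 st.py; python3 -m handwheel '{"deltas":[[-1,0,0,0,0]]}'>/dev/null; python3 st.py; python3 - <<'E'
from h import *
c=cam('wrist');find(c,K[:2]);find(c,K[4:])
E
```

```text
F [-0.86  0.45  4.3 ] M [0.257 0.163 0.013] z [ 0.5381 -0.0339  0.1768] ang 211.1 j6 -0.755
F [-0.48  1.18  5.47] M [0.297 0.256 0.002] z [ 0.5381 -0.0339  0.1769] ang 206.1 j6 -0.667
F [-1.44  1.59  4.92] M [ 0.284  0.23  -0.044] z [ 0.5381 -0.0339  0.1769] ang 206.2 j6 -0.67
wing 2754 px 255.2 267.3 z [0.1243 0.1271 0.1281] (array([537.2, -33.9], dtype=float32), np.float32(46.1), np.float32(16.0), np.float32(29.6)) mean [ 0.5339 -0.0357  0.1268]
flange 3510 px 256.0 219.0 z [0.0963 0.0974 0.0984] (array([535.5, -33.4], dtype=float32), np.float32(58.9), np.float32(56.1), np.float32(64.2)) mean [ 0.5243 -0.04    0.0974]
```

```bash
python3 -m handwheel '{"deltas":[[-1,0,0,0,0.5]]}' >/dev/null; python3 st.py;python3 -m handwheel '{"deltas":[[-0.5,0,0,0,0],[0,0,0,0,0],[1,0,0,0,0],[1,0,0,0,0],[1,0,0,0,0],[1,0,0,0,0],[1,0,0,0,0]]}'; python3 st.py; python3 -m handwheel '{"deltas":[[1,0,0,-0.6,0],[1,0,0,-0.8,0],[1,0,0,0,0]]}'; python3 - <<'E'
from h import *
c=cam('wrist','pics/w2.png');find(c,K)
E
```

```text
F [-1.6   2.93  6.54] M [0.383 0.319 0.016] z [ 0.5381 -0.0339  0.177 ] ang 201.2 j6 -0.581
clock: 9.22
tcp_pos: [0.5382, -0.0341, 0.1767]
orientation: [-0.0, -0.184, 0.983, -0.0]
wrist_force: [0.6, -0.5, -0.7]
finger_gap: 0.0855
grip_force: 0.0
F [ 0.63 -0.54 -0.68] M [ 0.062 -0.013  0.012] z [ 0.5382 -0.0341  0.1767] ang 201.2 j6 -0.581
clock: 9.6
tcp_pos: [0.5397, -0.0344, 0.2353]
orientation: [0.002, -0.184, 0.983, -0.001]
wrist_force: [-0.4, -0.7, -0.3]
finger_gap: 0.086
grip_force: 0.0
wing 1408 px 257.8 215.7 z [0.1251 0.1272 0.1284] (array([537.2, -34. ], dtype=float32), np.float32(45.5), np.float32(15.9), np.float32(23.4)) mean [ 0.5346 -0.0349  0.1271]
rib 465 px 385.7 249.6 z [0.106  0.1144 0.1159] (array([531.7,  57.7], dtype=float32), np.float32(13.8), np.float32(13.1), np.float32(89.9)) mean [0.5313 0.0565 0.1129]
plate 16173 px 283.9 203.7 z [0.0845 0.0869 0.0882] (array([538.3, -27.4], dtype=float32), np.float32(191.6), np.float32(91.4), np.float32(82.9)) mean [ 0.5349 -0.0132  0.0866]
flange 3539 px 258.0 199.0 z [0.0965 0.0976 0.0986] (array([536.5, -34.4], dtype=float32), np.float32(59.7), np.float32(57.5), np.float32(115.9)) mean [ 0.5341 -0.0348  0.0975]
```

View pics/w2.png

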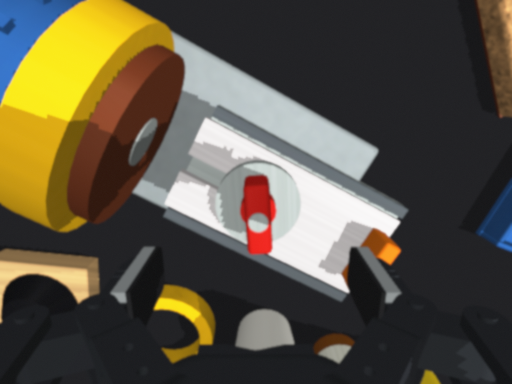

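The picture shows the wing let go at (257,215), at 23°, a 0.75 rad total turn. The flange is up about 0.5 mm and the plate is unmoved, with the rib at (375,255). On to the rib.

```bash
python3 -m handwheel '{"deltas":[[0.4,0,0,0,0.95],[0.4,0,0,0,0.95],[0.4,0,0,0,0.9],[0.4,0,0.75,0,0],[0.4,0,0.75,0,0],[0.4,0,0.75,0,0],[0.4,0,0,0,0],[0.4,0,0,0,0]]}'; python3 st.py; python3 - <<'E'
from h import *
c=cam('wrist');find(c,K[:1]+K[2:3])
E
```

```text
clock: 10.65
tcp_pos: [0.5484, 0.0551, 0.2318]
orientation: [-0.001, 0.06, 0.998, -0.0]
wrist_force: [-0.6, -0.1, -0.5]
finger_gap: 0.0592
grip_force: 0.0
F [-0.59 -0.13 -0.48] M [0.014 0.01  0.008] z [0.5484 0.0551 0.2318] ang 173.2 j6 0.074
wing 1788 px 109.8 222.1 z [0.1217 0.1269 0.1282] (array([537.5, -32.5], dtype=float32), np.float32(45.7), np.float32(16.5), np.float32(24.6)) mean [ 0.5356 -0.0312  0.1262]
rib 498 px 256.2 218.9 z [0.1086 0.115  0.116 ] (array([546.5,  56.7], dtype=float32), np.float32(42.2), np.float32(10.2), np.float32(173.0)) mean [0.5487 0.0553 0.1143]
```

```bash
python3 -m handwheel '{"deltas":[[0.4,0,0.02,0.8,0],[0.4,0,0,0.6,0],[0.4,0,0,0.24,0],[0.4,0,0,0,0],[-0.3,0,0,0,0],[-0.7,0,0,0,0],[-1,0,0,0,0],[-1,0,0,0,0],[-1,0,0,0,0]]}' 40; python3 st.py
```

```text
clock: 11.82
tcp_pos: [0.5496, 0.0561, 0.168]
orientation: [0.001, 0.06, 0.998, -0.0]
wrist_force: [-1.4, 0.4, 5.0]
finger_gap: 0.0113
grip_force: 40.5
F [-1.43  0.39  5.03] M [0.046 0.093 0.043] z [0.5496 0.0561 0.168 ] ang 173.2 j6 0.076
```

```bash
python3 -m handwheel '{"deltas":[[-1,0,0.06,-0.02,0],[-1,0,0.08,0,0],[-1,0,0,0,0]]}'|tail -4; python3 st.py
```

```text
orientation: [0.0, 0.06, 0.998, -0.0]
wrist_force: [-0.6, -2.3, 3.7]
finger_gap: 0.011
grip_force: 40.3
F [-0.65 -2.3   3.74] M [-0.39   0.026  0.025] z [0.5498 0.0617 0.168 ] ang 173.2 j6 0.086
```

```bash
python3 -m handwheel '{"deltas":[[-1,0,0.3,0,0],[-1,0,0.5,0,0],[-1,0,0.5,0,0],[-1,0,0.5,0,0],[-1,0,0.5,0,0],[-1,0,0.4,0,0],[-1,0,0.3,0,0],[-1,0,0,0,0]]}'; python3 st.py; python3 - <<'E'
from h import *
T=dict(np.load('top.npz'))
for p in((201,102),(234,104),(264,102),(299,105)):print(px(T,*p).round(3))
c=cam('wrist','pics/w3.png');find(c,[('wing',*K[0][1:]),('rib',*K[2][1:5],(.563,.175),.06)])
E
```

```text
clock: 13.2
tcp_pos: [0.5639, 0.1822, 0.1677]
orientation: [-0.0, 0.059, 0.998, 0.001]
wrist_force: [0.6, 1.4, 1.0]
finger_gap: 0.0112
grip_force: 39.9
F [0.58 1.42 0.98] M [ 0.159 -0.022  0.044] z [0.5639 0.1822 0.1677] ang 173.2 j6 0.294
[0.707 0.216 0.19 ]
[0.711 0.13  0.151]
[0.747 0.043 0.04 ]
[ 0.748 -0.067 -0.001]
rib 2673 px 255.3 265.2 z [0.1111 0.1146 0.1158] (array([562.6, 182.3], dtype=float32), np.float32(46.3), np.float32(13.3), np.float32(173.0)) mean [0.5599 0.1826 0.1145]
```

View pics/w3.png

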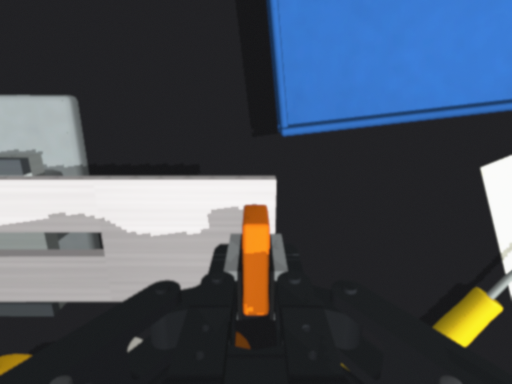

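The picture shows the plate clear of the knob, the rib held at (256,260), and the tray at upper right. I'll firm up the grip, lift, and carry.

```bash
python3 -m handwheel '{"deltas":[[-1,0,0,0,0],[-1,0,0,0,0],[-1,0,0,-0.2,0],[-1,0,0,-0.4,0],[-1,0,0,-0.2,0],[-1,0.2,0.3,0,0],[-1,0.38,0.575,0,0],[-1,0.38,0.575,0,0],[-1,0.38,0.575,0,0],[-1,0.38,0.575,0,0],[-1,0.38,0.575,0,0],[-1,0.38,0.575,0,0],[-1,0.38,0.575,0,0],[-1,0.2,0.27,0,0],[-1,0,0,0,-0.6],[-1,0,0,0,0],[-1,0,0,0,0]]}' 110; python3 st.py; python3 - <<'E'
from h import *
c=cam('top');S=cam('side','pics/s2.png')
M=[('plate',(0,0,90),(180,60,255),.06,.14,(.463,.31),.13)]
P=cloud(c);find(c,M);find(c,[('rib',*K[2][1:3],.1,.16,(.464,.379),.06)]);find(c,[('tray',(100,100,30),(125,255,255),.02,.036,(.463,.311),.14)]);find(S,M)
h=cv2.cvtColor(c['frame'],cv2.COLOR_RGB2HSV)
for X in(c,S):
  P=cloud(X);h=cv2.cvtColor(X['frame'],cv2.COLOR_RGB2HSV)
  m=(cv2.inRange(h,(0,0,90),(180,60,255))>0)&(abs(P[...,0]-.463)<.034)&(P[...,1]>.23)&(P[...,1]<.35)&(P[...,2]>.06)&(P[...,2]<.135)
  Q=P[m]
  if len(Q)>20: print(len(Q),'plane',np.linalg.lstsq(np.c_[Q[:,:2]-[.463,.309],np.ones(len(Q))],Q[:,2],rcond=None)[0].round(4))
E
```

```text
clock: 15.38
tcp_pos: [0.4644, 0.3776, 0.1997]
orientation: [-0.0, 0.008, 1.0, -0.0]
wrist_force: [-0.6, 0.3, -2.8]
finger_gap: 0.0098
grip_force: 109.7
F [-0.55  0.32 -2.76] M [ 0.163  0.008 -0.004] z [0.4644 0.3776 0.1997] ang 179.0 j6 0.566
plate 1078 px 174.3 195.5 z [0.1156 0.1193 0.1229] (array([464.2, 307.4], dtype=float32), np.float32(159.3), np.float32(67.5), np.float32(89.3)) mean [0.4626 0.2998 0.1193]
tray 9 px 144.0 212.0 z [0.0227 0.0294 0.032 ] (array([419.4, 407. ], dtype=float32), np.float32(6.0), np.float32(4.6), np.float32(0.6)) mean [0.4194 0.4067 0.028 ]
plate 1302 px 220.7 246.5 z [0.1141 0.1196 0.1217] (array([464.7, 307.4], dtype=float32), np.float32(166.1), np.float32(72.3), np.float32(88.7)) mean [0.4572 0.3089 0.1193]
879 plane [0.0081 0.0007 0.1193]
956 plane [0.0174 0.0074 0.1196]
```

View pics/s2.png

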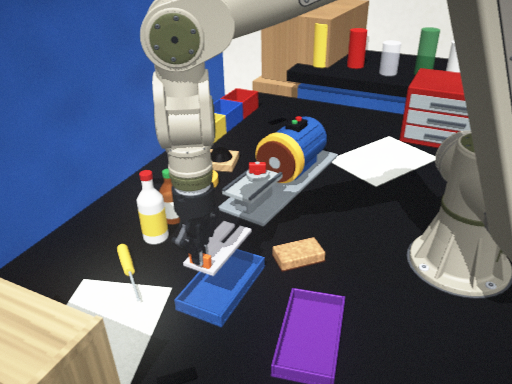

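The plate hangs level (slope under 0.02), centred over the blue tray at side pixel (220,285). I shift it 6 mm to -y so the outer finger clears the tray wall, then lower.

```bash
python3 -m handwheel '{"deltas":[[-1,0,-0.15,0.2,0],[-1,0,0,0.4,0],[-1,0,0,0.4,0],[-1,0,0,0.4,0],[-1,0,0,0.4,0],[-1,0,0,0.4,0],[-1,0,0,0.2,0],[-1,0,0,0.1,0],[-1,0,0,0.05,0],[-1,0,0,0,0]]}'; python3 st.py
```

```text
clock: 16.73
tcp_pos: [0.4646, 0.372, 0.0982]
orientation: [0.0, 0.007, 1.0, 0.0]
wrist_force: [0.0, -0.2, -2.9]
finger_gap: 0.0095
grip_force: 109.6
F [ 0.04 -0.21 -2.92] M [ 0.147 -0.004 -0.003] z [0.4646 0.372  0.0982] ang 179.1 j6 0.555
```

```bash
python3 -m handwheel '{"deltas":[[-1,0,0,0.04,0],[-1,0,0,0.03,0],[-1,0,0,0,0]]}'>/dev/null; python3 st.py;  python3 -m handwheel '{"deltas":[[-1,0,0,0.02,0],[-1,0,0,0.02,0],[-1,0,0,0,0]]}'>/dev/null; python3 st.py
```

```text
F [ 1.04  0.7  -1.29] M [0.203 0.001 0.011] z [0.4643 0.3718 0.095 ] ang 179.1 j6 0.555
F [-0.24  0.42 -1.87] M [ 0.144 -0.013 -0.011] z [0.4643 0.3719 0.0934] ang 179.1 j6 0.555
```

```bash
python3 -m handwheel '{"deltas":[[-1,0,0,0.02,0],[-1,0,0,0,0]]}'>/dev/null; python3 st.py;  python3 -m handwheel '{"deltas":[[-1,0,0,0.02,0],[-1,0,0,0,0]]}'>/dev/null; python3 st.py;python3 -m handwheel '{"deltas":[[-1,0,0,0.02,0],[-1,0,0,0,0]]}'>/dev/null; python3 st.py
```

```text
F [-2.63 -0.23  4.27] M [-0.173  0.333  0.001] z [0.4644 0.3719 0.0933] ang 179.1 j6 0.555
F [-3.04 -2.42  8.91] M [-0.452  0.728 -0.049] z [0.4643 0.3719 0.0933] ang 179.2 j6 0.555
F [-4.94 -3.5  14.96] M [-0.642  1.073 -0.078] z [0.4643 0.3719 0.0932] ang 179.2 j6 0.555
```

Touchdown at TCP z 0.0933. Easing off, then opening narrowly.

```bash
python3 -m handwheel '{"deltas":[[-1,0,0,-0.06,0],[-1,0,0,0,0],[-0.6,0,0,0,0],[-0.45,0,0,0,0],[-0.45,0,0,0,0],[-0.45,0,0,0,0]]}' 20; python3 st.py; python3 -m handwheel '{"deltas":[[-0.45,0,0,-0.3,0],[-0.45,0,0,-0.6,0],[-0.45,0,0,-1,0],[-0.45,0,0,-1,0],[-0.45,0,0,-1,0],[-0.45,0,0,0,0],[-0.45,0,0,0,0]]}'; python3 - <<'E'
from h import *
c=cam('top');w=cam('wrist','pics/w4.png');S=cam('side')
for X in(c,w,S):find(X,[('plate',(0,0,90),(180,60,255),.009,.02,(.463,.305),.1),('rib',*K[2][1:3],.03,.05,(.464,.372),.05),('tray',(100,100,30),(125,255,255),.02,.036,(.463,.309),.14)])
E
```

```text
clock: 18.98
tcp_pos: [0.4644, 0.3718, 0.0934]
orientation: [0.0, 0.007, 1.0, -0.0]
wrist_force: [-0.2, 0.2, -0.0]
finger_gap: 0.0236
grip_force: 0.0
F [-0.2   0.22 -0.05] M [-0.033 -0.004  0.012] z [0.4644 0.3718 0.0934] ang 179.1 j6 0.555
clock: 19.85
tcp_pos: [0.4642, 0.3718, 0.2497]
orientation: [0.0, 0.007, 1.0, 0.0]
wrist_force: [0.5, -0.6, 0.6]
finger_gap: 0.0231
grip_force: 0.0
plate 860 px 181.0 196.7 z [0.0097 0.0132 0.0169] (array([463.7, 298.6], dtype=float32), np.float32(151.6), np.float32(67.2), np.float32(89.3)) mean [0.4645 0.2989 0.0132]
rib 24 px 155.5 200.5 z [0.0333 0.0388 0.0437] (array([452.8, 370.3], dtype=float32), np.float32(15.0), np.float32(8.9), np.float32(178.8)) mean [0.4528 0.3701 0.039 ]
tray 9 px 144.0 212.0 z [0.0235 0.027  0.0289] (array([419.4, 407. ], dtype=float32), np.float32(6.2), np.float32(6.1), np.float32(90.1)) mean [0.4194 0.407  0.0267]
plate 9371 px 185.2 170.8 z [0.0109 0.012  0.0132] (array([462.7, 301.9], dtype=float32), np.float32(160.4), np.float32(70.4), np.float32(89.2)) mean [0.4606 0.3016 0.012 ]
rib 577 px 255.6 177.8 z [0.0383 0.04   0.0412] (array([462.6, 371.6], dtype=float32), np.float32(44.5), np.float32(10.3), np.float32(179.3)) mean [0.4613 0.3717 0.0398]
tray 4434 px 180.6 173.2 z [0.0218 0.0284 0.0299] (array([461.1, 307.5], dtype=float32), np.float32(203.8), np.float32(111.8), np.float32(89.7)) mean [0.4609 0.3006 0.0275]
plate 1239 px 223.3 281.8 z [0.0108 0.0134 0.0157] (array([464.6, 303. ], dtype=float32), np.float32(162.8), np.float32(71.8), np.float32(89.6)) mean [0.4614 0.3023 0.0134]
rib 134 px 205.0 294.0 z [0.0315 0.0399 0.0425] (array([464.7, 373.7], dtype=float32), np.float32(45.0), np.float32(11.9), np.float32(176.0)) mean [0.4632 0.3753 0.0385]
tray 981 px 218.4 282.6 z [0.0209 0.0281 0.0319] (array([463.6, 307.8], dtype=float32), np.float32(208.3), np.float32(113.7), np.float32(89.9)) mean [0.4624 0.319  0.0273]
```

View pics/w4.png

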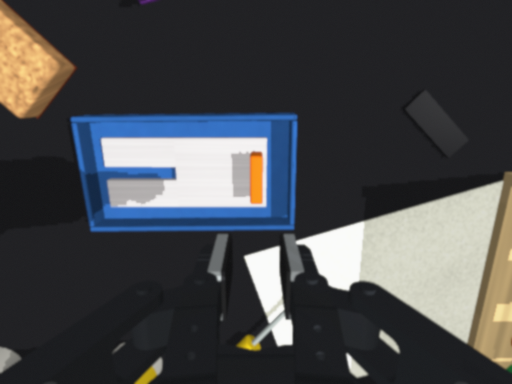

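The plate lies flat inside the tray (plate centre at (185,171), top at 13 mm), 6 mm off the tray's centre, and the gripper is clear.

```bash
python3 -c "
from workcell import hand_in
print(hand_in())"
```

```text
the job is handed in; nothing more can be done
None
```

I loosened the knob about 0.75 rad and let go of it. The plate then came straight out of its guide and is lying flat in the blue tray, about 6 mm off centre. The job was handed in at about 20 s of the 72 s allowed; no verdict came back.

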